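Seat a backplate in the test fixture and hold the contact slide at its mark

TASK

Lower the loose drilled backplate gently onto the test fixture so that both locating pins come up through its holes and it rests flush in the nest, and let go of it. Then take the handle of the fixture's spring-return contact slide, pull it out until the slide's pointer stands level with the line on the little marker block, and finish while still holding it there: do not let go, because the slide springs back. Leave the marker block and the other things on the bench where they are.

Things in the scene. Friction and masses are not known exactly. Their poses are not given: they have to be found in the camera images.
- fixture: bench test fixture fixed to the table: aluminium base 12 mm thick, with a black nest 70 x 124 mm whose top is 30 mm above the table. Origin on the table under the nest's centre; base reaches from x -56 to +80, y -215 to +141 mm; z up. The slide is pulled out towards its -y; its yaw on the table varies
- nest (a point): centre of the nest's top face (30 mm above the table), axes as the fixture. Two steel locating pins of 8 mm stand on the nest at y = -48 and +48 mm (x = 0), 17 mm high, their top 6 mm tapered to 3.6 mm
- plate: loose backplate, about 0.3 kg: aluminium 70 x 120 x 6 mm (long along its y), through holes of 11 mm at y = -48 and +48 mm (x = 0), two copper strips, and in its middle a grey terminal block 24 (x) x 56 mm (y), top 40 mm above the underside, to be grasped across its 24 mm. Origin: centre of the underside, z up. Starts flat on the table; fits either way round (half turn)
- handle: the spring-return contact slide with its upright black paddle handle, 50 (x) x 12 (y) x 48 mm tall; origin at the centre of the paddle's underside, 27.5 mm above the table (top at 75.5 mm), at home 135 mm to the -y of the nest's centre. Slides 75 mm to -y, past every mark; a spring (3 N at home plus 0.12 N per mm) drives it home. Grip from above across the 12 mm. Axes as the fixture
- fork (a point): midway between the lower edges of the tips of the two brass prongs at the slide's +y end (40 to 48 mm above the table, 23 to 31 mm either side of the middle, tips 80 mm to the +y of the nest's centre at home). They move with the handle and, when it is pulled, pass 4 mm above a seated plate
- pointer (a point): tip of the slide's thin steel pointer (3 mm wide, 26 mm above the table, 57 mm to the fixture's +x of the handle's middle line); moves with the slide, axes as the fixture
- mark (a point): the line on the marker block, at the edge nearest the pointer: a steel block 20 x 8 x 12 mm (top 30 mm above the table) on a dark rail along the fixture's +x edge, set 30 to 55 mm to the -y of the pointer's home. Axes as the fixture. A careless hand can push it along its rail: leave it
- tape_roll: bystander: black tape roll lying flat, 64 mm across, 18 mm high, beside the fixture; origin at the centre of its underside
- cutters: bystander: side cutters with red grips, about 130 mm long, 12 mm high, lying flat on the robot's side of the fixture; origin at its middle on the table
- jar: bystander: screw-top jar with white cap and label, 60 mm across, 65 mm high; origin at the centre of its underside
- small_jar: bystander: small glass jar with white cap, 48 mm across, 50 mm high, standing about 110 mm from the backplate's middle; origin at the centre of its underside
- screwdriver: bystander: screwdriver lying flat; origin on its underside, long axis x
- case: bystander: flat assortment case, 102 x 142 x 33 mm, blue lid; origin at the centre of its underside
- test_leads_block: bystander: white socket block, 30 x 60 x 22 mm; origin at the centre of its underside

How it is judged:
On the way, in this order (a step that is already met when the one before it is completed fails the run):
1. the backplate rests flush in the nest over both pins, let go, with the slide still home (horizontal distance between plate and nest below 0.003 m and z of plate in the frame of nest between -0.002 and 0.002 m and angle between the y axis of plate and the y axis of nest, either way round below 0.06 rad and angle between plate's own z axis and vertical below 0.04 rad and contact force between the fingers and plate below 0.5 N and y of handle in the frame of nest above -0.141 m), for 0.2 s.
2. the robot holds the slide with the pointer at the marker's line (y of pointer in the frame of mark between -0.004 and 0.004 m and contact force between the fingers and handle above 2 N), for 0.3 s.
At the end, for the whole second after the job is handed in: The plate lies in the nest (within 3 mm sideways, 2 mm in height, 0.06 rad) and is not touched by the fingers; the fingers hold the handle (more than 2 N) with the pointer within 4 mm of the marker's line along the slide, and the slide is still (all of step 2 and horizontal distance between plate and nest below 0.003 m and z of plate in the frame of nest between -0.002 and 0.002 m and angle between the y axis of plate and the y axis of nest, either way round below 0.06 rad and angle between plate's own z axis and vertical below 0.04 rad and contact force between the fingers and plate below 0.5 N and linear speed of handle below 0.01 m/s); the arm keeps its last pose, push and grip.
It fails at once if the marker block is pushed more than 4 mm along its rail (distance of mark from where it was at the start of the episode above 0.004 m).
It fails at once if the backplate is slammed or forced onto the fixture (over 60 N) (contact force between plate and fixture above 60 N).
It fails at once if another thing on the bench is shifted by more than 30 mm (distance of any of tape_roll, cutters, jar, small_jar, screwdriver, case, test_leads_block from where it was at the start of the episode above 0.03 m).
It also fails if it takes over 58 s, if anything falls off the work surface, if the arm or the gripper's body presses on something with over 40 N, if the wrist force passes 120 N, or if a joint passes its speed limit or range.

ROBOT

A 7-joint arm with a two-finger parallel gripper is mounted at the origin on the work surface. World frame = base frame: x ahead of the robot, y to its left, z up, the work surface at z = 0. Lengths are in m, angles in rad, forces in N, time in s.
With the tool pointing down it reaches from about 0.4 to 0.875 m from the base axis. Payload 6.5 kg.
Tool frame: the origin (TCP) lies midway between the tips of the shut fingers; the grasp point (between the pads) lies 19 mm behind it; x points along the fingers, y is the direction in which the jaws open and shut, and the axes are right-handed (so a half turn about x gives the same grasp; the last joint's range is limited). The gripper opens to 88 mm and grips with 3 to 60 N. Pads are 18 mm wide; open, the fingers measure 123 mm over their backs; the gripper's body (75 mm by 187 mm) begins 45 mm behind the grasp point.
Start: joints at [1.212, 0.536, -0.004, 1.538, 0.003, 1.067, -0.071], TCP at [0.188, -0.622, 0.239] pointing down, gripper open.
Joint ranges: [-2.7, 2.7], [-0.37, 2.16], [-1.27, 1.26], [0.24, 2.4], [-1.31, 4.45], [0.19, 1.91], [-2.76, 2.76]. Speed limits (rad/s): [2.39, 2.39, 3.14, 3.14, 3.14, 3.14, 3.14].

INTERFACE

Orientations are given as a 3x3 rotation matrix whose columns are the frame's x, y, z axes.
In Python, from cell import sensors, viewer, close_job, regions_of gives the robot as it stands. The module is installed in compiled form; this text tells all that it offers.
- The arm moves only by the tool carry_out, never from a script. Its argument "moves" is a list that holds one entry, the list of rows, each a list of 4 numbers: the shift along the tool's x, y, z in mm, then the turn about the tool's x in degrees. In form: [[[x, y, z, yaw], ...]]. A call has 1 to 12 rows; each row is the pose to reach, as a shift and turn from the pose commanded when the call began, along the tool's axes at that moment; what a row does not reach only later rows make up. A row lasts 1/10 s, in which the tool goes at most 50 mm and 8.59 degrees, less where a joint would pass 70% of its speed; a pose out of reach is approached as far as the arm can. A call with a gripper value outside its range is refused whole. "claw" is the opening in per cent of the stroke, from 0 (shut) to 100 (fully open), set as the call begins (left out, the last holds). The fingers move at their own pace and stop on an object; "squeeze" is the grip in N (left out, the last holds). Time passes only in rows, so rows that repeat a pose let the fingers close. It gives the time, the measured TCP pose, the force and the opening at its end, in the units of the state.
- sensors.get_state(): the state, without advancing time (a new reading comes with each control period).
- viewer.snapshot(name): name is "scene" or "top"; returns (picture, depth): 480x640x3 uint8, blue, green, red; 480x640 float32, m along the optical axis (not along the pixel's ray), 0 where there is no reading.
- viewer.camera_info(name): a dict with "fx", "fy", "cx", "cy" (pixels), "rvec" (rotation vector, rad) and "tvec" (3), from world to camera coordinates, as OpenCV has them. Camera axes: x right, y down, z forward; pixel columns grow to the right and rows downward; lengths in m; the calibration is good to about 2 mm. A picture is of the moment at which its call begins. camera_info takes no time and is no camera call.
- close_job(): hands the job in, once; it reports no verdict.
Trained networks look in the newest picture that a camera, given by its name, has taken for a name from the list of things; names that differ only in an ending like _2 or _b are one class to them, and where a whole thing is asked for, a point or a joint stands for the part that bears it (a point fixed in the world has none). Each returns a list of dicts, best first, with "score" (0 to 1); they miss things now and then, are a little off and sometimes report something else, mostly with a low value. They report only what shows in the picture. A call takes as long as a camera call.
- regions_of(camera, label): "region" (480x640 bool, what is visible of it) and "point" ([column, row] in pixels, amid what is visible of it).
The state is a dict: "clock": time; "qpos": joint angles; "dq": joint speeds; "effort": joint torques, N m; "eef_pos": TCP position; "orientation": TCP orientation; "contact_force": force on the tool from outside, world axes, zero at the start; "moment": the same for the moment, N m; "grip_width": finger opening in m.
Only numpy, scipy, OpenCV 4.12 (cv2) and the standard library are available. Lean on these libraries where they do the work, as an engineer would, in place of code of your own. Each camera call takes 0.05 s, during which the arm holds its last target. There are 200 camera calls.

## Working session

There is one attempt and no reset: what is moved stays moved. The work goes in short steps, Python scripts to look and compute and a tool call to move; the robot and the scene stay as the last step left them, time stands still between calls to the robot, and variables do not carry over. Pictures are saved under pics/ and viewed, about 8 in all and at most 12, crops included, and the job is handed in when it is done.

Besides the shell and the picture viewer there is one more tool, called after "Call:" as name(argument=value, ...) on one line, values as JSON. carry_out: Moves the arm, as the interface text tells. Its arguments: {"type":"object","properties":{"moves":{"type":"array","items":{"type":"array","items":{"type":"array","items":{"type":"number"}}}},"claw":{"type":"number"},"squeeze":{"type":"number"}},"required":["moves"]}

```bash
mkdir -p pics; cat > h.py <<'E'
import numpy as np, cv2
from cell import sensors, viewer, close_job, regions_of
def cam(n):
    c=viewer.camera_info(n); R=cv2.Rodrigues(np.array(c['rvec'],float))[0]; return c,R,np.array(c['tvec'],float).ravel()
def cloud(n,d):
    c,R,t=cam(n); v,u=np.mgrid[:480,:640]
    P=np.stack([(u-c['cx'])/c['fx']*d,(v-c['cy'])/c['fy']*d,d],-1)
    return (P-t)@R
def proj(n,p):
    c,R,t=cam(n); q=np.atleast_2d(p)@R.T+t
    return np.stack([q[:,0]/q[:,2]*c['fx']+c['cx'],q[:,1]/q[:,2]*c['fy']+c['cy']],-1)
def onplane(n,uv,z):
    c,R,t=cam(n); o=-R.T@t; uv=np.atleast_2d(uv)
    r=np.c_[(uv[:,0]-c['cx'])/c['fx'],(uv[:,1]-c['cy'])/c['fy'],np.ones(len(uv))]@R
    return o+r*((z-o[2])/r[:,2])[:,None]
E
python3 - <<'E'
from h import *
print(sensors.get_state())
for n in ['top','scene']:
    im,d=viewer.snapshot(n); cv2.imwrite(f'pics/{n}0.png',im); np.save(f'{n}0.npy',d)
    c,R,t=cam(n); print(n,c['fx'],-R.T@t,R[2])
    P=cloud(n,d)
    for l in ['fixture','plate','handle','pointer','mark','small_jar','jar','tape_roll','cutters','case','screwdriver','test_leads_block']:
        r=regions_of(n,l)
        for x in r[:2]:
            m=x['region']&(d>0)
            print(l,round(x['score'],2),x['point'],m.sum(),np.median(P[m],0).round(3) if m.any() else '', (np.percentile(P[m],2,axis=0).round(3),np.percentile(P[m],98,axis=0).round(3)) if m.any() else '')
E
```

```text
{'clock': 0.0, 'qpos': array([ 1.21182089,  0.53715091, -0.00444448,  1.53881581,  0.00260903,
        1.06730802, -0.07120942]), 'dq': array([ 0.00100051,  0.00071825, -0.00083932, -0.0006413 ,  0.00078771,
        0.00101337,  0.0015671 ]), 'effort': array([-4.73018517e-04, -5.70996165e+01,  9.90827680e-01, -2.51610553e+01,
       -5.62149833e-02,  1.80377718e-02,  1.66461077e-04]), 'eef_pos': array([ 0.18741261, -0.62177919,  0.23787126]), 'orientation': array([[-6.05253936e-04,  2.88678887e-01, -9.57425785e-01],
       [ 1.56326799e-03, -9.57424517e-01, -2.88679493e-01],
       [-9.99998595e-01, -1.67143748e-03,  1.28202494e-04]]), 'contact_force': array([ 0.09339563, -0.79286478, -0.11261454]), 'moment': array([ 0.03573771,  0.03817515, -0.03290556]), 'grip_width': 0.08790561638355324}
top 501.69930673732875 [ 0.47711064 -0.01722154  1.09143762] [ 0.10088994 -0.02606042 -0.99455622]
fixture 0.57 [349.6, 273.4] 10418 [ 0.523 -0.099  0.012] (array([ 0.427, -0.266,  0.006]), array([0.62 , 0.065, 0.05 ]))
plate 0.7 [152.8, 304.1] 1913 [0.46  0.31  0.006] (array([ 0.42 ,  0.256, -0.0
[... 2505 characters left out ...]
.2, 301.7] 956 [0.784 0.116 0.062] (array([0.75 , 0.09 , 0.004]), array([0.804, 0.144, 0.069]))
tape_roll 0.78 [334.7, 193.3] 451 [0.431 0.007 0.016] (array([ 0.397, -0.023,  0.001]), array([0.455, 0.036, 0.021]))
cutters 0.58 [273.4, 190.4] 441 [ 0.398 -0.131  0.009] (array([ 0.356, -0.19 ,  0.001]), array([ 0.408, -0.07 ,  0.014]))
case 0.35 [279.5, 218.6] 1056 [ 0.51  -0.132  0.033] (array([ 0.469, -0.2  ,  0.014]), array([0.594, 0.064, 0.076]))
screwdriver 0.59 [176.5, 283.2] 560 [ 0.62  -0.371  0.021] (array([ 0.566, -0.384, -0.001]), array([ 0.713, -0.356,  0.028]))
test_leads_block 0.63 [468.5, 293.7] 452 [0.769 0.214 0.021] (array([0.752, 0.187, 0.007]), array([0.783, 0.245, 0.026]))
```

```bash
python3 - <<'E'
import cv2
a=cv2.imread('pics/top0.png')
cv2.imwrite('pics/c1.png',cv2.resize(a[205:365,255:455],None,fx=4,fy=3.75*4/3.75 if 0 else 3.75,interpolation=3))
cv2.imwrite('pics/c2.png',cv2.resize(a[230:360,90:260],None,fx=4.5,fy=4.5,interpolation=3))
E
```

```text
(no output)
```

View pics/top0.png

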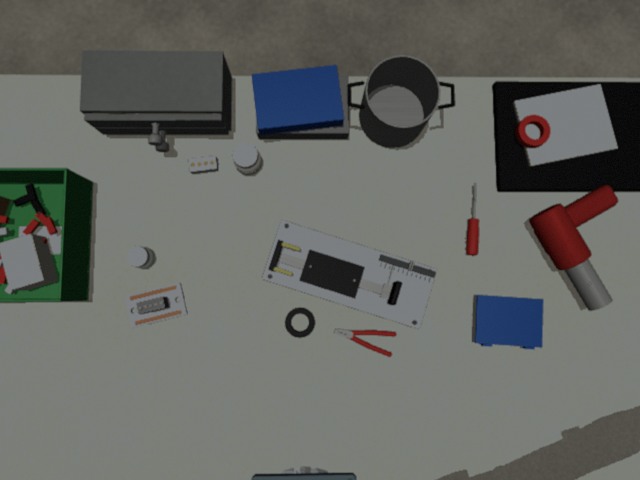

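View pics/c1.png

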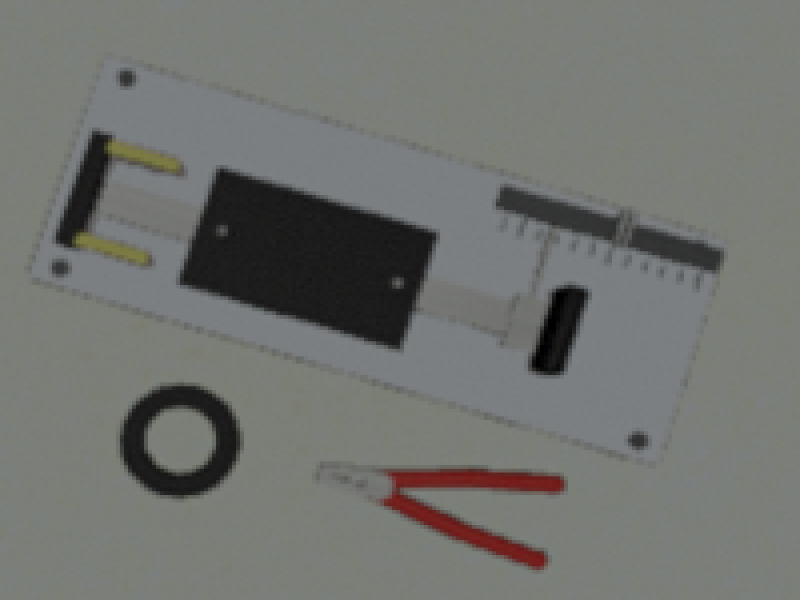

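View pics/c2.png

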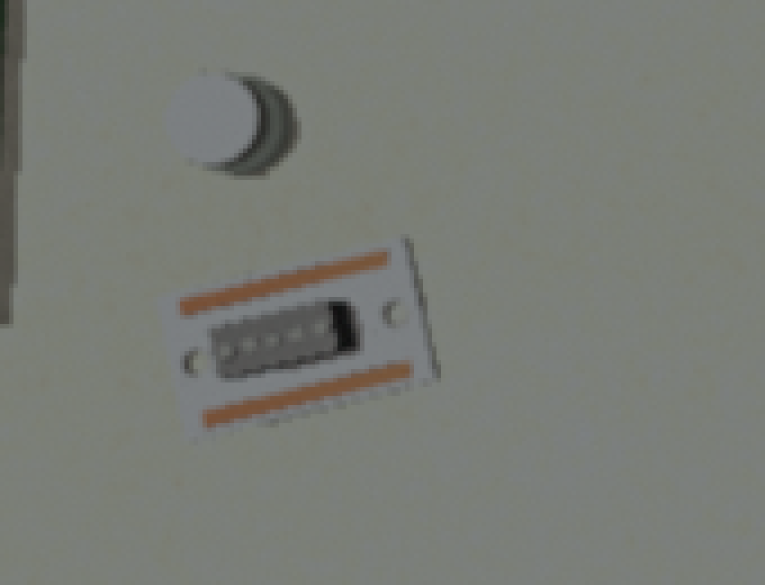

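```bash
python3 - <<'E'
from h import *
def rect(n,mask,z):
    cs,_=cv2.findContours(mask.astype(np.uint8),0,1); c=max(cs,key=cv2.contourArea)
    w=onplane(n,c[:,0,:].astype(float),z)[:,:2]
    r=cv2.minAreaRect((w*1000).astype(np.float32)); b=cv2.boxPoints(r); e=[b[1]-b[0],b[2]-b[1]]; L=max(e,key=np.linalg.norm)
    if L[1]<0: L=-L
    return np.round(r[0],1),np.round(r[1],1),round(float(np.degrees(np.arctan2(-L[0],L[1]))),2),len(c)
for n in ['top','scene']:
    im=cv2.imread(f'pics/{n}0.png').astype(int); d=np.load(f'{n}0.npy'); P=cloud(n,d); g=im.sum(2)
    # nest
    box=lambda x0,x1,y0,y1:(P[...,0]>x0)&(P[...,0]<x1)&(P[...,1]>y0)&(P[...,1]<y1)
    near=np.hypot(P[...,0]-.525,P[...,1]-0)<.12
    m=near&(np.abs(P[...,2]-.03)<.02)&(g<150)&box(.46,.6,-.09,.075)
    m=cv2.morphologyEx(m.astype(np.uint8),cv2.MORPH_OPEN,np.ones((5,5)))
    m=cv2.morphologyEx(m,cv2.MORPH_CLOSE,np.ones((7,7)))
    print(n,'nest',rect(n,m,.03))
    pb=box(.40,.53,.23,.40)
    t=pb&(P[...,2]>.03); print('block',rect(n,t,.04), np.median(P[t][:,2]))
    hsv=cv2.cvtColor(cv2.imread(f'pics/{n}0.png'),cv2.COLOR_BGR2HSV)
    c=pb&(hsv[...,1]>90)&((hsv[...,0]<20))
    k,l,s,ce=cv2.connectedComponentsWithStats(c.astype(np.uint8))
    for i in range(1,k):
        if s[i,4]>20: print('strip',s[i,4],rect(n,l==i,.007))
    print('strips both', (onplane(n,np.argwhere(c)[:,::-1].astype(float),.007).mean(0)*1000).round(1))
    hb=box(.44,.56,-.24,-.12)&(P[...,2]>.06); print('handle',rect(n,hb,.0755))
    # bright pins
    q=np.argwhere(cv2.erode(cv2.morphologyEx(m,cv2.MORPH_CLOSE,np.ones((9,9))),np.ones((5,5))).astype(bool)&(g>180))
    if len(q):
        c0=q.astype(float); a=onplane(n,c0[:,::-1],.047)*1000
        k=a[:,1]>a[:,1].mean(); print('pins',a[k].mean(0).round(1),a[~k].mean(0).round(1),k.sum(),(~k).sum())
E
```

```text
top nest (array([525.3, -50.6]), array([100.,  67.]), -18.55, 139)
block (array([459.6, 313. ]), array([24.1, 58.1]), 13.76, 75) 0.03896711602380647
strip 129 (array([484.7, 321.1]), array([ 6.2, 97.7]), 13.85, 92)
strip 130 (array([432.2, 308.4]), array([ 5.7, 95.7]), 13.72, 91)
strips both [457.9 316.2   7. ]
handle (array([ 481.9, -188.2]), array([13.7, 49.4]), 72.02, 54)
pins [536.4 -14.1  47. ] [538.1 -15.9  47. ] 3 2
scene nest (array([536.5, -51.7]), array([87. , 76.5]), -11.74, 120)
block (array([466.3, 312.5]), array([30.9, 62.6]), 13.61, 57) 0.03908007614596312
strip 50 (array([488.8, 320.6]), array([ 3.7, 91.5]), 13.54, 66)
strips both [480.2 311.7   7. ]
handle (array([ 490.6, -189.1]), array([15. , 57.7]), 72.55, 48)
```

```bash
cat >> h.py <<'E'
def rect(n,mask,z):
    cs,_=cv2.findContours(mask.astype(np.uint8),0,1); c=max(cs,key=cv2.contourArea)
    w=onplane(n,c[:,0,:].astype(float),z)[:,:2]
    r=cv2.minAreaRect((w*1000).astype(np.float32)); b=cv2.boxPoints(r); e=[b[1]-b[0],b[2]-b[1]]; L=max(e,key=np.linalg.norm)
    if L[1]<0: L=-L
    return np.round(r[0],1),np.round(r[1],1),round(float(np.degrees(np.arctan2(-L[0],L[1]))),2),len(c)
E
python3 - <<'E'
from h import *
im=cv2.imread('pics/top0.png'); g=im.astype(int).sum(2)
m=np.zeros_like(g,np.uint8); m[235:300,290:372]=1; m&=(g<190)
k,l,s,_=cv2.connectedComponentsWithStats(m); i=1+np.argmax(s[1:,4]); m=(l==i).astype(np.uint8)
print('nest',rect('top',m,.03)); 
# pins: weighted brightness
gg=g.astype(float)
for u,v in [(310.5,266.3),(354.25,280.5)]:
    u0,v0=int(round(u)),int(round(v)); w=gg[v0-3:v0+4,u0-3:u0+4]; w=np.clip(w-np.median(w)-20,0,None)
    vv,uu=np.mgrid[v0-3:v0+4,u0-3:u0+4]; c=[(w*uu).sum()/w.sum(),(w*vv).sum()/w.sum()]
    print('pin',np.round(c,2),(onplane('top',[c],.047)*1000).round(1), (onplane('top',[c],.044)*1000).round(1))
# holes: plate hole centres from crop
for u,v in [(393.5,315),(192,361)]:
    c=[u/4.5+90-.39,v/4.5+230-.39]; print('hole',(onplane('top',[c],.006)*1000).round(1))
for nm,u,v in [('ptr',550,232),('mark',626,232)]:
    print(nm,(onplane('top',[[u/4+255-.4,v/3.75+205-.4]],.028)*1000).round(1))
s=cv2.imread('pics/scene0.png'); print(proj('scene',[[.541,-.23,.03],[.548,-.19,.026]]))
u=[int(x) for x in proj('scene',[[.53,-.2,.03]])[0]]
cv2.imwrite('pics/s1.png',cv2.resize(s[u[1]-35:u[1]+40,u[0]-50:u[0]+50],None,fx=8,fy=8,interpolation=3)); print(u)
E
```

```text
nest (array([522., -61.]), array([122.5,  68.5]), -17.94, 167)
pin [310.08 266.02] [[537. -15.  47.]] [[537.2 -15.   44. ]]
pin [353.95 279.97] [[ 507.6 -106.2   47. ]] [[ 507.6 -106.4   44. ]]
hole [[468.9 269.3   6. ]]
hole [[447.9 363.3   6. ]]
ptr [[ 536.3 -189.5   28. ]]
mark [[ 536.2 -230.1   28. ]]
[[237.46272815 238.86144775]
 [256.49116025 239.53210005]]
[250, 232]
```

View pics/s1.png

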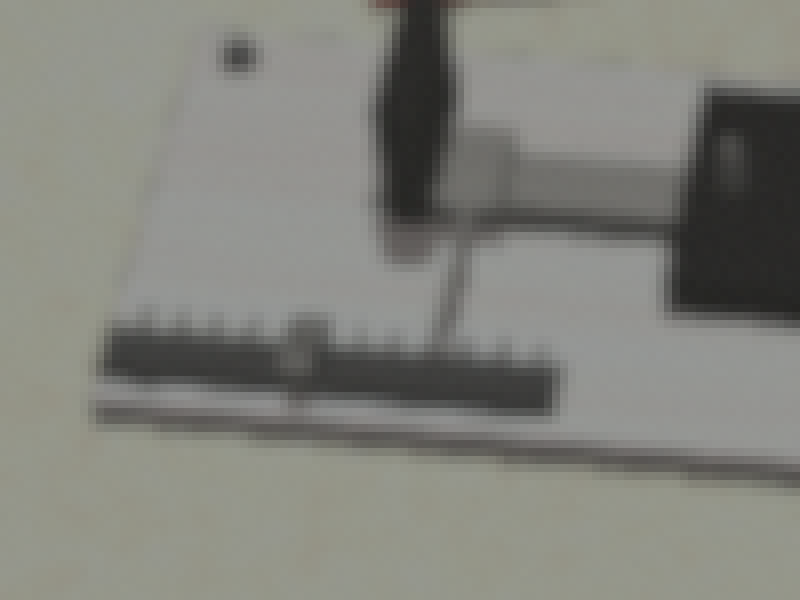

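```bash
cat >> h.py <<'E'
def to(x,y,z,ang):
    """numbers for a move: target TCP (mm) and tool-y heading (deg)"""
    s=sensors.get_state(); R=np.array(s['orientation']); p=np.array(s['eef_pos'])*1000
    a=np.degrees(np.arctan2(R[1,1],R[0,1])); turn=-((ang-a+180)%360-180)
    print('at',p.round(1),'ang',a.round(2),'tilt',np.degrees(np.arccos(-R[2,0])).round(2),'F',np.round(s['contact_force'],1),'w',round(s['grip_width']*1000,1),'t',round(s['clock'],2),'q',np.round(s['qpos'],2))
    print('move',(R.T@(np.array([x,y,z])-p)).round(1),'turn',round(turn,2))
E
python3 -c "
from h import *
to(560,-250,220,-30)"
```

```text
at [ 187.6 -622.3  238.7] ang -73.22 tilt 0.0 F [-0.2  0.7 -0.2] w 88.3 t 1.3 q [ 1.21  0.54 -0.    1.54  0.    1.07 -0.07]
move [  18.7 -249.  -464. ] turn -43.22
```

Call:
carry_out(moves=[[[19,-249,-464,-43],[19,-249,-464,-43],[19,-249,-464,-43],[19,-249,-464,-43],[19,-249,-464,-43],[19,-249,-464,-43],[19,-249,-464,-43],[19,-249,-464,-43],[19,-249,-464,-43],[19,-249,-464,-43],[19,-249,-464,-43],[19,-249,-464,-43]]], claw=70)

```text
clock: 2.5
eef_pos: [0.5633, -0.2446, 0.2197]
orientation: [[0.002, 0.868, -0.497], [0.003, -0.497, -0.868], [-1.0, 0.0, -0.003]]
contact_force: [0.1, -0.3, 1.2]
grip_width: 0.0615
```

```bash
python3 -c "
from h import *
to(458.3,315.3,200,13.8)"
```

```text
at [ 563.3 -244.6  219.7] ang -29.79 tilt 0.19 F [ 0.1 -0.3  1.2] w 61.5 t 2.5 q [ 0.55  0.51 -0.3   1.64  0.17  1.01 -0.32]
move [  21.  -369.3 -433.7] turn -43.59
```

Call:
carry_out(moves=[[[20,-369,-434,-43.6],[20,-369,-434,-43.6],[20,-369,-434,-43.6],[20,-369,-434,-43.6],[20,-369,-434,-43.6],[20,-369,-434,-43.6],[20,-369,-434,-43.6],[20,-369,-434,-43.6],[20,-369,-434,-43.6],[20,-369,-434,-43.6],[20,-369,-434,-43.6],[20,-369,-434,-43.6]]])

```text
clock: 3.7
eef_pos: [0.4579, 0.3151, 0.2]
orientation: [[-0.0, 0.972, 0.236], [0.003, 0.236, -0.972], [-1.0, 0.001, -0.002]]
contact_force: [0.1, -0.3, -0.5]
grip_width: 0.0617
```

Call:
carry_out(moves=[[[0,0,0,0],[0,0,0,0],[0,0,0,0]]])

```text
clock: 4.0
eef_pos: [0.4606, 0.3083, 0.1995]
orientation: [[0.0, 0.974, 0.228], [-0.002, 0.228, -0.974], [-1.0, -0.0, 0.002]]
contact_force: [-0.5, -0.1, -1.1]
grip_width: 0.0615
```

```bash
python3 -c "
from h import *
to(458.3,315.3,80,13.8)
print(proj('scene',[[.458,.315,.05]]))
im,d=viewer.snapshot('scene'); cv2.imwrite('pics/s2.png',cv2.resize(im[80:300,350:600],None,fx=3,fy=2.7))
to(458.3,315.3,80,13.8)"
```

```text
at [460.6 308.3 199.5] ang 13.2 tilt 0.09 F [-0.5 -0.1 -1.1] w 61.5 t 4.0 q [-0.21  0.49 -0.6   1.8   0.34  0.95 -0.73]
move [119.5  -0.6  -7.5] turn -0.6
[[466.38581968 168.38847058]]
at [460.6 308.4 199.6] ang 13.2 tilt 0.08 F [0.  0.9 0.4] w 61.6 t 4.05 q [-0.21  0.49 -0.6   1.8   0.34  0.95 -0.73]
move [119.6  -0.7  -7.4] turn -0.6
```

Call:
carry_out(moves=[[[40,-0.6,-7.5,-0.6],[80,-0.6,-7.5,-0.6],[120,-0.6,-7.5,-0.6],[135,-0.6,-7.5,-0.6],[140,-0.6,-7.5,-0.6],[140,-0.6,-7.5,-0.6],[140,-0.6,-7.5,-0.6],[140,-0.6,-7.5,-0.6]]])

```text
clock: 4.85
eef_pos: [0.4583, 0.3185, 0.0613]
orientation: [[0.002, 0.97, 0.241], [0.001, 0.241, -0.97], [-1.0, 0.003, -0.001]]
contact_force: [-0.4, -0.3, -0.7]
grip_width: 0.0618
```

```bash
python3 -c "
from h import *
to(458.3,315.3,13,13.8)
im,d=viewer.snapshot('scene'); cv2.imwrite('pics/s2.png',cv2.resize(im[90:270,370:570],None,fx=4,fy=3.3))
im,d=viewer.snapshot('top'); cv2.imwrite('pics/t2.png',cv2.resize(im[230:360,90:260],None,fx=4.5,fy=4.5))
to(458.3,315.3,13,13.8)"
```

```text
at [458.3 318.5  61.3] ang 13.96 tilt 0.16 F [-0.4 -0.3 -0.7] w 61.8 t 4.85 q [-0.32  0.69 -0.5   1.87  0.49  0.7  -0.86]
move [48.3 -0.9  3.2] turn 0.16
at [458.  318.3  60.8] ang 13.97 tilt 0.11 F [ 0.5 -0.7  0.3] w 61.9 t 4.95 q [-0.32  0.69 -0.5   1.87  0.49  0.7  -0.86]
move [47.8 -0.5  3.1] turn 0.17
```

View pics/s2.png

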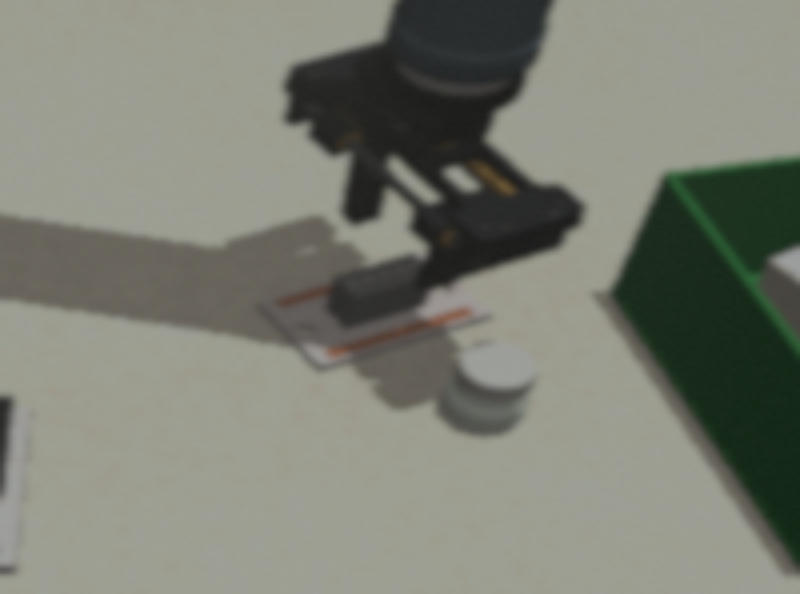

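Call:
carry_out(moves=[[[20,-0.5,3,0.2],[35,-0.5,3,0.2],[43,-0.5,3,0.2],[47,-0.5,3,0.2],[47,-0.5,3,0.2],[47,-0.5,3,0.2],[47,-0.5,3,0.2]]])

```text
clock: 5.65
eef_pos: [0.4578, 0.3152, 0.0132]
orientation: [[0.001, 0.971, 0.238], [0.001, 0.238, -0.971], [-1.0, 0.001, -0.0]]
contact_force: [-0.4, 0.0, -0.5]
grip_width: 0.0618
```

```bash
python3 -c "
from h import *
to(458.3,315.3,13,13.8)"
```

```text
at [457.8 315.2  13.2] ang 13.78 tilt 0.05 F [-0.4  0.  -0.5] w 61.8 t 5.65 q [-0.35  0.77 -0.44  1.88  0.54  0.61 -0.9 ]
move [0.2 0.5 0.1] turn -0.02
```

Call:
carry_out(moves=[[[0,0,0,0],[0,0,0,0],[0,0,0,0],[0,0,0,0],[0,0,0,0],[0,0,0,0],[0,0,0,0],[0,0,0,0]]], claw=0, squeeze=25)

```text
clock: 6.45
eef_pos: [0.4579, 0.315, 0.0128]
orientation: [[0.001, 0.971, 0.238], [0.0, 0.238, -0.971], [-1.0, 0.001, -0.0]]
contact_force: [2.7, 1.1, -0.7]
grip_width: 0.024
```

Call:
carry_out(moves=[[[-10,0,0,0],[-30,0,0,0],[-60,0,0,0],[-90,0,0,0],[-110,0,0,0],[-110,0,0,0],[-110,0,0,0]]])

```text
clock: 7.15
eef_pos: [0.457, 0.3142, 0.1222]
orientation: [[-0.001, 0.971, 0.238], [-0.001, 0.238, -0.971], [-1.0, -0.001, 0.001]]
contact_force: [0.4, -0.3, -3.6]
grip_width: 0.0237
```

```bash
python3 -c "
from h import *
to(522.2,-60.8,140,-17.9)"
```

```text
at [457.  314.2 122.2] ang 13.77 tilt 0.06 F [ 0.4 -0.3 -3.6] w 23.7 t 7.15 q [-0.27  0.6  -0.55  1.85  0.42  0.81 -0.8 ]
move [-17.5 -25.9 379.8] turn 31.67
```

Call:
carry_out(moves=[[[-18,-26,380,31.7],[-18,-26,380,31.7],[-18,-26,380,31.7],[-18,-26,380,31.7],[-18,-26,380,31.7],[-18,-26,380,31.7],[-18,-26,380,31.7],[-18,-26,380,31.7],[-18,-26,380,31.7],[-18,-26,380,31.7],[-18,-26,380,31.7],[-18,-26,380,31.7]]])

```text
clock: 8.35
eef_pos: [0.5222, -0.0586, 0.1402]
orientation: [[-0.001, 0.952, -0.305], [0.001, -0.305, -0.952], [-1.0, -0.001, -0.0]]
contact_force: [-0.2, 0.3, -4.9]
grip_width: 0.0236
```

```bash
python3 -c "
from h import *
to(522.2,-60.8,70,-17.9)"
```

```text
at [522.2 -58.6 140.2] ang -17.77 tilt 0.08 F [-0.2  0.3 -4.9] w 23.6 t 8.35 q [ 0.34  0.5  -0.4   1.93  0.27  0.77 -0.52]
move [70.2  0.8  2.1] turn 0.13
```

Call:
carry_out(moves=[[[25,0.8,2,0.1],[50,0.8,2,0.1],[68,0.8,2,0.1],[74,0.8,2,0.1],[74,0.8,2,0.1],[74,0.8,2,0.1],[74,0.8,2,0.1]]])

```text
clock: 9.05
eef_pos: [0.5238, -0.0624, 0.0677]
orientation: [[0.002, 0.951, -0.309], [-0.0, -0.309, -0.951], [-1.0, 0.002, -0.0]]
contact_force: [0.1, -0.2, -3.4]
grip_width: 0.0238
```

```bash
python3 - <<'E'
from h import *
to(522.2,-60.8,65,-17.9)
A=[]
for n in ['top','scene']:
    im,d=viewer.snapshot(n); cv2.imwrite(f'pics/{n}3.png',im); np.save(f'{n}3.npy',d)
    u,v=proj(n,[[.522,-.061,.05]])[0].astype(int)
    A.append(cv2.resize(im[v-50:v+50,u-50:u+50] if n=='top' else im[v-50:v+50,u-50:u+50],None,fx=4,fy=4,interpolation=3)); print(n,u-50,v-50)
cv2.imwrite('pics/c3.png',np.hstack(A))
E
```

```text
at [523.8 -62.4  67.7] ang -18.01 tilt 0.11 F [ 0.1 -0.2 -3.4] w 23.8 t 9.05 q [ 0.3   0.61 -0.35  1.96  0.34  0.63 -0.58]
move [ 2.7 -2.  -1. ] turn -0.11
top 282 223
scene 262 164
```

View pics/c3.png

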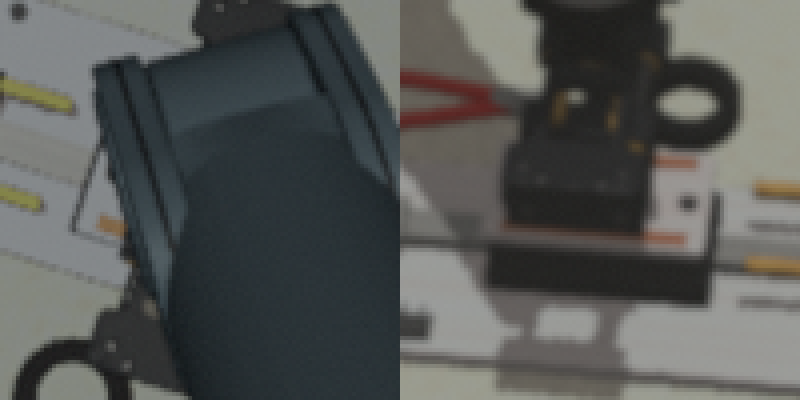

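```bash
python3 - <<'E'
from h import *
to(522.2,-60.8,65,-17.9)
g3=cv2.imread('pics/scene3.png').astype(float).sum(2); g0=cv2.imread('pics/scene0.png').astype(float).sum(2)
def cen(g,u,v,r,sign):
    w=g[v-r:v+r+1,u-r:u+r+1]; b=np.percentile(w,75 if sign<0 else 40); w=np.clip(sign*(w-b)-30,0,None)
    vv,uu=np.mgrid[v-r:v+r+1,u-r:u+r+1]; return np.array([(w*uu).sum(),(w*vv).sum()])/w.sum()
h=cen(g3,334,214,4,-1); y=np.array([.307,.952]); 
zt=.0677-.013+.006
# through-hole: dark pixels mix top rim & depth; report at top and mid plane
for z in [zt,zt-.003]: print('hole',h.round(2),(onplane('scene',[h],z)*1000).round(1))
# expected from robot pose
p=np.array([523.8,-62.4]); yd=np.array([-np.sin(np.radians(-18.)),np.cos(np.radians(-18.))])
print('hole by robot',(p+48*yd).round(1))
# pins in scene0
c=np.array([522.2,-60.8]); 
for s in (48,-48):
    q=c+s*y; pr=proj('scene',[[q[0]/1e3,q[1]/1e3,z] for z in (.03,.047)]); print('pin pred px',pr.round(1).tolist())
    u,v=pr.mean(0).round().astype(int); print(g0[v-7:v+8,u-4:u+5].astype(int))
print(g3[208:221,328:341].astype(int))
E
```

```text
at [523.6 -62.6  67.6] ang -18.03 tilt 0.09 F [ 0.3 -0.3 -4.5] w 23.9 t 9.15 q [ 0.3   0.61 -0.35  1.96  0.34  0.63 -0.58]
move [ 2.6 -1.9 -1.3] turn -0.13
hole [333.66 214.4 ] [[541.  -18.1  60.7]]
hole [333.66 214.4 ] [[538.5 -17.6  57.7]]
hole by robot [538.6 -16.7]
pin pred px [[334.6, 221.8], [334.6, 216.8]]
[[198 202 208 211 211 221 235 253 264]
 [131 130 134 137 137 139 151 160 171]
 [118 122 120 118 118 121 123 118 120]
 [120 121 120 120 123 120 116 113 120]
 [121 117 122 127 130 128 121 124 120]
 [122 126 139 166 164 135 121 119 120]
 [123 135 172 207 203 162 131 120 118]
 [126 140 179 214 214 174 136 121 119]
 [125 136 170 201 204 173 136 120 124]
 [126 136 162 187 188 167 136 118 124]
 [123 137 160 181 180 163 132 124 129]
 [123 133 155 170 169 151 132 121 125]
 [123 124 137 147 151 143 126 116 127]
 [117 122 129 135 132 128 119 120 133]
 [124 120 124 122 121 121 120 124 140]]
pin pred px [[291.5, 218.2], [291.1, 213.2]]
[[347 238 163 159 170 172 170 184 196]
 [316 206 133 124 124 126 130 126 126]
 [283 180 125 119 125 123 121 121 121]
 [256 157 121 122 124 123 122 122 125
[... 447 characters left out ...]
44 445 446 444 445 443 446 445 438 431]
 [448 448 450 450 448 448 449 451 448 449 447 437 435]
 [448 447 450 450 447 451 452 453 452 450 449 434 428]
 [449 450 446 444 435 430 431 440 446 450 441 410 386]
 [444 446 440 426 393 375 375 392 421 439 432 383 317]
 [446 446 431 393 329 284 283 320 379 423 424 364 260]
 [443 441 422 363 269 206 201 261 348 415 421 351 233]
 [441 441 423 370 284 207 201 265 356 415 412 335 213]
 [440 441 433 405 359 308 303 340 398 427 404 320 205]
 [444 445 440 435 417 397 392 410 431 432 397 305 193]
 [445 450 449 448 445 439 439 442 447 440 385 282 182]
 [450 450 449 450 451 452 450 452 453 437 374 264 173]
 [446 448 450 450 449 450 452 455 452 436 366 248 177]]
```

```bash
python3 - <<'E'
from h import *
c=np.array([.5222,-.0608]); y=np.array([.307,.952])
cc,R,t=cam('scene'); o=-R.T@t
for s in (.048,-.048):
    q=c+s*y; dirn=(o[:2]-q); dirn/=np.linalg.norm(dirn)
    a=np.r_[q-dirn*.0018,.047]; b=np.r_[q+dirn*.004,.03]
    print('pin top/bottom pred',proj('scene',[a,b]).round(2).tolist())
print('hole pred',proj('scene',[[.5386,-.0167,.0607]]).round(2),'obs 333.66 214.4')
print('per +10mm x', (proj('scene',[[.5486,-.0167,.0607]])-proj('scene',[[.5386,-.0167,.0607]])).round(2), 'per +10 y',(proj('scene',[[.5386,-.0067,.0607]])-proj('scene',[[.5386,-.0167,.0607]])).round(2))
# strips: scene3 near +y end
im=cv2.imread('pics/scene3.png'); hsv=cv2.cvtColor(im,cv2.COLOR_BGR2HSV)
m=np.zeros((480,640),bool); m[195:232,318:342]=1
m&=(hsv[...,1]>70)&(hsv[...,0]<20)
k,l,s,ce=cv2.connectedComponentsWithStats(m.astype(np.uint8))
yaw=np.radians(-18.03); xd=np.array([np.cos(yaw),np.sin(yaw)]);yd=np.array([-np.sin(yaw),np.cos(yaw)]); p=np.array([523.7,-62.5])
for i in range(1,k):
    if s[i,4]<4: continue
    pts=np.argwhere(l==i)[:,::-1].astype(float); w=np.exp((hsv[...,1][l==i]-150)/40.)
    W=onplane('scene',pts,.0607)[:,:2]*1000-p
    print('strip',s[i],'mean local x',(W@xd).mean().round(1),'y max',(W@yd).max().round(1),ce[i].round(1))
# plate right edge along hole row: transition
# same strips in scene0 vs top0 pose
for n in ('scene','top'):
  im=cv2.imread(f'pics/{n}0.png'); hsv=cv2.cvtColor(im,cv2.COLOR_BGR2HSV); P=cloud(n,np.load(n+'0.npy'))
  m=(hsv[...,1]>70)&(hsv[...,0]<20)&(np.hypot(P[...,0]-.458,P[...,1]-.315)<.08)
  k,l,s,ce=cv2.connectedComponentsWithStats(m.astype(np.uint8)); yaw=np.radians(13.8)
  xd=np.array([np.cos(yaw),np.sin(yaw)]);yd=np.array([-np.sin(yaw),np.cos(yaw)])
  for i in range(1,k):
    if s[i,4]<15: continue
    W=onplane(n,np.argwhere(l==i)[:,::-1].astype(float),.007)[:,:2]*1000-[457.9,315.1]
    print(n,s[i,4],'x',(W@xd).mean().round(1),'y',(W@yd).min().round(1),(W@yd).max().round(1))
E
```

```text
pin top/bottom pred [[334.6, 216.21], [334.54, 223.2]]
pin top/bottom pred [[291.0, 212.63], [291.57, 219.59]]
hole pred [[334.07 213.46]] obs 333.66 214.4
per +10mm x [[0.96 3.48]] per +10 y [[ 4.52 -0.72]]
strip [320 199   3   3   4] mean local x -35.5 y max 18.0 [321. 200.]
strip [325 203  11   3  25] mean local x -25.5 y max 47.6 [329.8 204.2]
strip [320 222  13   3  28] mean local x 28.6 y max 46.9 [326.3 223.1]
scene 27 x -22.7 y -49.4 -16.4
scene 86 x 31.3 y -49.9 43.7
top 145 x 27.4 y -49.4 48.3
top 144 x -26.4 y -48.2 49.0
```

Call:
carry_out(moves=[[[1,-2,-1.2,-0.1],[3,-2,-1.2,-0.1],[4,-2,-1.2,-0.1],[4,-2,-1.2,-0.1],[4,-2,-1.2,-0.1],[4,-2,-1.2,-0.1]]])

```text
clock: 9.75
eef_pos: [0.5214, -0.0608, 0.0627]
orientation: [[0.0, 0.951, -0.308], [0.0, -0.308, -0.951], [-1.0, 0.0, -0.0]]
contact_force: [1.1, 0.6, -4.2]
grip_width: 0.0237
```

```bash
python3 -c "
from h import *
to(522.2,-60.6,53,-17.9)"
```

```text
at [521.4 -60.8  62.7] ang -17.92 tilt 0.0 F [ 1.1  0.6 -4.2] w 23.7 t 9.75 q [ 0.3   0.62 -0.34  1.96  0.35  0.62 -0.58]
move [ 9.7  0.7 -0.4] turn -0.02
```

Call:
carry_out(moves=[[[2,0.6,-0.3,0],[4,0.6,-0.3,0],[6,0.6,-0.3,0],[8,0.6,-0.3,0],[8,0.6,-0.3,0],[8,0.6,-0.3,0]]])

```text
clock: 10.35
eef_pos: [0.5221, -0.0606, 0.0547]
orientation: [[-0.0, 0.951, -0.308], [0.0, -0.308, -0.951], [-1.0, -0.0, -0.0]]
contact_force: [0.4, -0.4, -3.6]
grip_width: 0.0239
```

```bash
python3 -c "
from h import *
to(522.2,-60.6,49,-17.9)"
```

```text
at [522.1 -60.6  54.7] ang -17.92 tilt 0.0 F [ 0.4 -0.4 -3.6] w 23.9 t 10.35 q [ 0.29  0.64 -0.34  1.96  0.35  0.6  -0.59]
move [ 5.7  0.1 -0.1] turn -0.02
```

No contact yet. Lowering on.

Call:
carry_out(moves=[[[1,0,0,0],[2,0,0,0],[3,0,0,0],[4,0,0,0],[5,0,0,0],[6,0,0,0],[6,0,0,0]]])

```text
clock: 11.05
eef_pos: [0.5224, -0.0607, 0.0487]
orientation: [[0.001, 0.951, -0.308], [0.0, -0.308, -0.951], [-1.0, 0.001, -0.0]]
contact_force: [3.1, -0.7, -5.3]
grip_width: 0.0235
```

Call:
carry_out(moves=[[[1,0,0,0],[2,0,0,0],[3,0,0,0],[4,0,0,0],[4.5,0,0,0],[4.5,0,0,0]]])

```text
clock: 11.65
eef_pos: [0.5224, -0.0606, 0.0442]
orientation: [[0.001, 0.951, -0.308], [0.0, -0.308, -0.951], [-1.0, 0.001, -0.0]]
contact_force: [4.4, 0.4, -3.9]
grip_width: 0.0237
```

Call:
carry_out(moves=[[[0,0.4,0,0],[0,0.8,0,0],[0.5,0.8,0,0],[1,0.8,0,0],[1.5,0.8,0,0],[1.5,0.8,0,0]]])

```text
clock: 12.25
eef_pos: [0.5225, -0.0609, 0.0428]
orientation: [[-0.001, 0.952, -0.308], [-0.0, -0.308, -0.952], [-1.0, -0.001, 0.0]]
contact_force: [1.2, 0.8, 1.5]
grip_width: 0.0236
```

Call:
carry_out(moves=[[[0,0,0,0],[0,0,0,0],[0,0,0,0],[0,0,0,0],[0,0,0,0],[0,0,0,0],[0,0,0,0]]], claw=60)

```text
clock: 12.95
eef_pos: [0.5228, -0.0609, 0.0427]
orientation: [[-0.0, 0.951, -0.308], [0.0, -0.308, -0.951], [-1.0, -0.0, 0.0]]
contact_force: [0.5, 0.6, -0.5]
grip_width: 0.0529
```

Call:
carry_out(moves=[[[-10,0,0,0],[-40,0,0,0],[-80,0,0,0],[-100,0,0,0],[-100,0,0,0],[-100,0,0,0],[-100,0,0,0]]])

```text
clock: 13.65
eef_pos: [0.522, -0.0609, 0.1418]
orientation: [[-0.002, 0.951, -0.308], [0.0, -0.308, -0.951], [-1.0, -0.002, 0.0]]
contact_force: [-0.1, 0.5, -1.0]
grip_width: 0.0531
```

```bash
python3 - <<'E'
from h import *
y=np.array([.307,.952]); c=np.array([522.2,-60.6]); h=c-135*y; h2=(481.9*.5+h[0]*.5,-188.2*.5+h[1]*.5); print(h,h2)
to(h2[0],h2[1],140,72.1)
A=[]
for n in ['scene','top']:
    im,d=viewer.snapshot(n); cv2.imwrite(f'pics/{n}4.png',im); P=cloud(n,d)
    m=(P[...,2]>.06)&(P[...,2]<.085)&(np.hypot(P[...,0]-.482,P[...,1]+.189)<.05); print(n,'handle',rect(n,m,.0755))
    r=(np.hypot(P[...,0]-.5222,P[...,1]+.0606)<.065)&(P[...,2]<.05)&(P[...,2]>.02)
    q=P[r]; g=im[r].astype(int).sum(1); q=q[(g>330)]; A_=np.c_[q[:,:2],np.ones(len(q))]; co=np.linalg.lstsq(A_,q[:,2],rcond=None)[0]; print(n,len(q),'plate top z',np.median(q[:,2]),'slopes',co[:2].round(3))
    u,v=proj(n,[[.505,-.12,.05]])[0].astype(int); A.append(cv2.resize(im[v-60:v+60,u-80:u+80],None,fx=5 if n=='scene' else 5,fy=5,interpolation=3))
cv2.imwrite('pics/s4.png',A[0]); cv2.imwrite('pics/t4.png',A[1])
E
```

```text
[ 480.755 -189.12 ] (np.float64(481.3275), np.float64(-188.65999999999997))
at [522.  -60.9 141.8] ang -17.92 tilt 0.1 F [-0.1  0.5 -1. ] w 53.1 t 13.65 q [ 0.35  0.49 -0.41  1.92  0.27  0.78 -0.52]
move [  1.9   0.6 134. ] turn -90.02
scene handle (array([ 493.2, -189.9]), array([15.1, 63.1]), 72.13, 50)
scene 331 plate top z 0.03564829514863756 slopes [-0.002 -0.022]
top handle (array([ 493.5, -197.4]), array([26.2,  9.8]), -83.0, 28)
top 126 plate top z 0.034523068213527075 slopes [-0.104 -0.12 ]
```

View pics/s4.png

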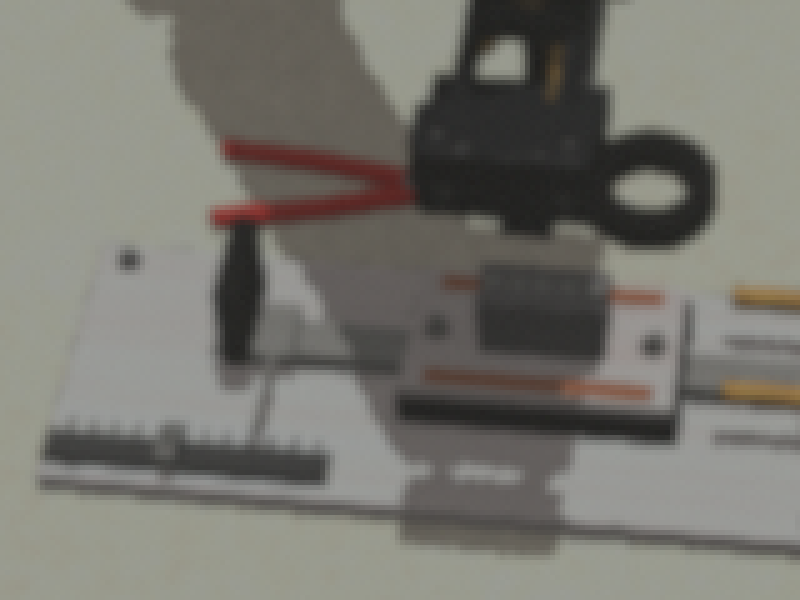

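```bash
python3 - <<'E'
from h import *
d=np.load('scene0.npy'); P=cloud('scene',d)*1000; y=np.array([.307,.952]); x=np.array([.952,-.307])
# scene bias approx +2.7 mm in x
L=P[...,:2]-np.array([2.7,0])-np.array([481.3,-188.7]); a=L@x; b=L@y
for lo in range(-14,50,4):
    m=(abs(a)<18)&(b>=lo)&(b<lo+4); print(lo,m.sum(),np.percentile(P[...,2][m],[10,50,90]).round(1) if m.any() else '')
E
```

```text
-14 13 [11.2 14.3 27.4]
-10 7 [ 9.  12.7 72.7]
-6 23 [25.5 74.7 76.9]
-2 30 [12.  74.6 76.7]
2 99 [26.5 53.9 74.4]
6 28 [13.9 26.8 31.4]
10 22 [13.8 27.6 29. ]
14 29 [12.9 26.9 30.5]
18 31 [12.3 26.1 28.6]
22 25 [11.1 19.8 26.3]
26 22 [11.7 21.5 25.4]
30 23 [12.1 21.7 24.2]
34 26 [13.  21.3 25. ]
38 24 [11.4 21.4 25.7]
42 25 [12.  21.2 25. ]
46 24 [11.3 21.1 24.5]
```

Call:
carry_out(moves=[[[2,0.6,134,-90],[2,0.6,134,-90],[2,0.6,134,-90],[2,0.6,134,-90],[2,0.6,134,-90],[2,0.6,134,-90],[2,0.6,134,-90],[2,0.6,134,-90],[2,0.6,134,-90],[2,0.6,134,-90],[2,0.6,134,-90],[2,0.6,134,-90]]])

```text
clock: 14.95
eef_pos: [0.4816, -0.1884, 0.1398]
orientation: [[-0.001, 0.307, 0.952], [0.001, 0.952, -0.307], [-1.0, 0.001, -0.002]]
contact_force: [-0.2, -0.1, 0.2]
grip_width: 0.0531
```

```bash
python3 -c "
from h import *
to(481.3,-188.7,90,72.1)"
```

```text
at [ 481.6 -188.4  139.8] ang 72.11 tilt 0.11 F [-0.2 -0.1  0.2] w 53.1 t 14.95 q [ 0.87  0.57 -0.76  1.93  0.52  0.84  1.09]
move [49.8 -0.4 -0.1] turn 0.01
```

Call:
carry_out(moves=[[[20,-0.4,0,0],[40,-0.4,0,0],[50,-0.4,0,0],[50,-0.4,0,0],[50,-0.4,0,0],[50,-0.4,0,0]]])

```text
clock: 15.55
eef_pos: [0.4826, -0.189, 0.0915]
orientation: [[0.001, 0.308, 0.951], [-0.0, 0.951, -0.308], [-1.0, -0.0, 0.001]]
contact_force: [0.0, 0.2, 0.4]
grip_width: 0.0528
```

```bash
python3 -c "
from h import *
to(481.3,-188.7,38,72.1)"
```

```text
at [ 482.6 -189.    91.5] ang 72.06 tilt 0.07 F [0.  0.2 0.4] w 52.8 t 15.55 q [ 0.82  0.64 -0.7   1.96  0.6   0.76  1.03]
move [53.5 -0.1 -1.4] turn -0.04
```

Call:
carry_out(moves=[[[15,0,-1.4,0],[30,0,-1.4,0],[45,0,-1.4,0],[53,0,-1.4,0],[53,0,-1.4,0],[53,0,-1.4,0],[53,0,-1.4,0]]])

```text
clock: 16.25
eef_pos: [0.4811, -0.1886, 0.0381]
orientation: [[0.001, 0.308, 0.952], [-0.0, 0.952, -0.308], [-1.0, 0.0, 0.001]]
contact_force: [-0.7, 0.7, 0.0]
grip_width: 0.0528
```

Call:
carry_out(moves=[[[0,0,0,0],[0,0,0,0],[0,0,0,0],[0,0,0,0],[0,0,0,0],[0,0,0,0],[0,0,0,0],[0,0,0,0],[0,0,0,0]]], claw=0, squeeze=40)

```text
clock: 17.15
eef_pos: [0.4806, -0.1889, 0.0377]
orientation: [[-0.0, 0.308, 0.951], [-0.0, 0.951, -0.308], [-1.0, -0.001, -0.0]]
contact_force: [-0.1, -1.8, 1.3]
grip_width: 0.0116
```

```bash
python3 - <<'E'
from h import *
to(481.3,-188.7,38,72.1)
im,d=viewer.snapshot('scene'); cv2.imwrite('pics/scene5.png',im)
u,v=proj('scene',[[.53,-.21,.03]])[0].astype(int); print(u,v)
cv2.imwrite('pics/s5.png',cv2.resize(im[v-35:v+25,u-40:u+40],None,fx=10,fy=10,interpolation=3)); print(u-40,v-35)
E
```

```text
at [ 480.6 -188.9   37.7] ang 72.06 tilt 0.03 F [-0.1 -1.8  1.3] w 11.6 t 17.15 q [ 0.77  0.73 -0.62  1.97  0.68  0.66  0.96]
move [-0.3  0.4  0.6] turn -0.04
246 233
206 198
```

View pics/s5.png

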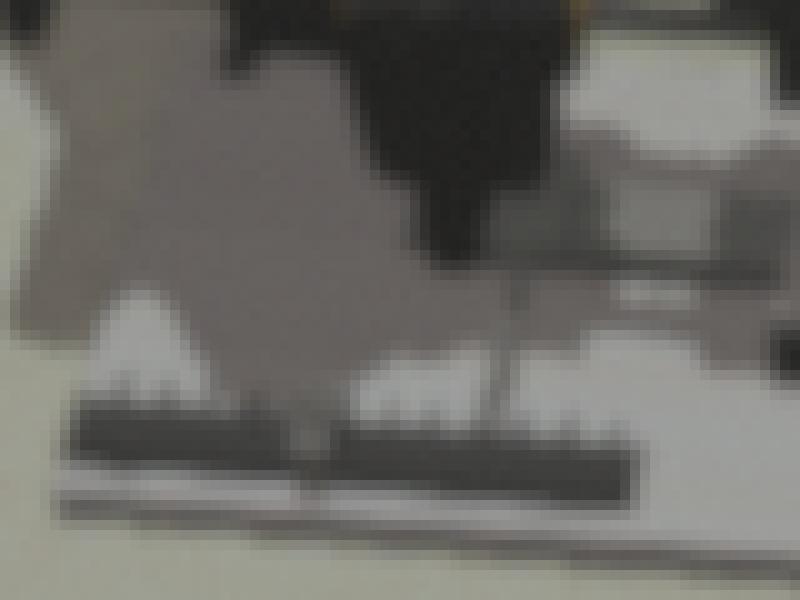

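Call:
carry_out(moves=[[[0,-2,0,0],[0,-6,0,0],[0,-10,0,0],[0,-14,0,0],[0,-18,0,0],[0,-22,0,0],[0,-26,0,0],[0,-30,0,0],[0,-33,0,0],[0,-35,0,0],[0,-36,0,0],[0,-36,0,0]]])

```text
clock: 18.4
eef_pos: [0.4699, -0.2217, 0.0378]
orientation: [[0.001, 0.307, 0.952], [0.002, 0.952, -0.307], [-1.0, 0.002, 0.0]]
contact_force: [2.4, 7.0, -0.0]
grip_width: 0.0117
```

Call:
carry_out(moves=[[[0,0,0,0],[0,0,0,0],[0,0,0,0]]])

```text
clock: 18.7
eef_pos: [0.47, -0.2216, 0.0378]
orientation: [[0.001, 0.307, 0.952], [0.002, 0.952, -0.307], [-1.0, 0.002, 0.0]]
contact_force: [1.2, 7.1, 0.4]
grip_width: 0.0116
```

```bash
python3 - <<'E'
from h import *
to(480.6,-188.9,38,72.1)
A=[]
for n in ['scene','top']:
    a=[]
    for _ in range(4): im,d=viewer.snapshot(n); a.append(im.astype(float))
    im=np.mean(a,0); cv2.imwrite(f'pics/{n}6.png',im)
    u,v=proj(n,[[.54,-.225,.03]])[0].astype(int); print(n,u-15,v-17)
    c=np.clip((im[v-17:v+18,u-15:u+15]-40)*1.6,0,255).astype(np.uint8)
    A.append(cv2.resize(c,None,fx=13,fy=13,interpolation=2))
cv2.imwrite('pics/s6.png',np.hstack(A))
E
```

```text
at [ 470.  -221.6   37.8] ang 72.13 tilt 0.11 F [1.2 7.1 0.4] w 11.6 t 18.7 q [ 0.84  0.73 -0.63  1.97  0.68  0.67  1.03]
move [-0.2 34.4  0.1] turn 0.03
scene 224 221
top 393 247[ WARN:0@4.284] global loadsave.cpp:1063 imwrite_ Unsupported depth image for selected encoder is fallbacked to CV_8U.
```

View pics/s6.png

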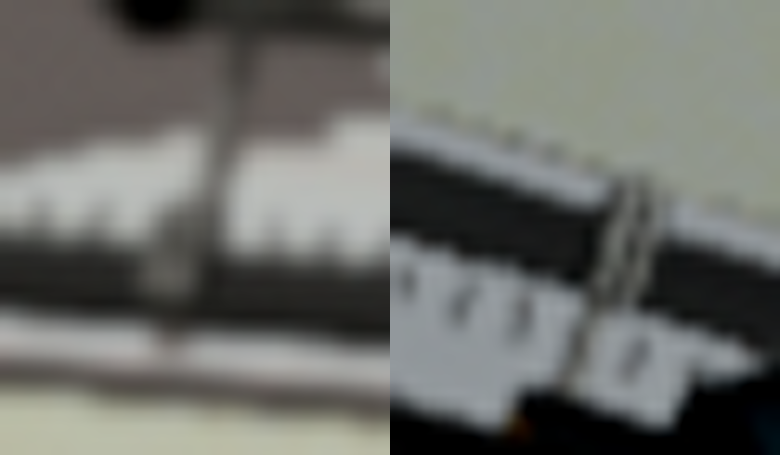

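```bash
python3 - <<'E'
from h import *
yd=np.array([.3073,.9516]); xd=np.array([.9516,-.3073]); c=np.array([522.2,-60.6])
def prof(f,n,x,ys,z,off=(0,0)):
    g=cv2.imread(f'pics/{f}.png').astype(np.float32).sum(2)
    P=np.array([(c+off+x*xd+y*yd) for y in ys]); uv=proj(n,np.c_[P/1e3,np.full(len(P),z/1e3)]).astype(np.float32)
    return cv2.remap(g,uv[:,0].reshape(1,-1),uv[:,1].reshape(1,-1),cv2.INTER_CUBIC)[0].astype(int)
ys=np.arange(-172,-144,1.)
print('ys',ys.astype(int).tolist())
for n,off in (('top',(0,0)),('scene',(2.7,0))):
  for f in (n+'0',n+'6'):
    print(f,'block z30')
    for x in (60,62,64,67,70,73): print(x,prof(f,n,x,ys,30,off).tolist())
  print('pointer z26 home');  y0=np.arange(-130,-108,1.); print(y0[0])
  for x in (40,46,50,53,56): print(x,prof(n+'0',n,x,y0,26,off).tolist())
  print('pointer z26 now'); y0=np.arange(-165,-142,1.); print(y0[0])
  for x in (40,46,50,53,56): print(x,prof(n+'6',n,x,y0,26,off).tolist())
E
```

```text
ys [-172, -171, -170, -169, -168, -167, -166, -165, -164, -163, -162, -161, -160, -159, -158, -157, -156, -155, -154, -153, -152, -151, -150, -149, -148, -147, -146, -145]
top0 block z30
60 [150, 146, 144, 145, 144, 147, 153, 153, 147, 143, 147, 158, 190, 236, 256, 241, 217, 225, 254, 258, 232, 188, 151, 131, 131, 148, 160, 163]
62 [154, 155, 156, 156, 155, 155, 154, 154, 152, 149, 154, 179, 219, 250, 256, 245, 232, 236, 256, 255, 220, 178, 147, 140, 141, 147, 151, 153]
64 [151, 152, 154, 155, 156, 157, 156, 154, 152, 150, 147, 172, 222, 268, 266, 243, 244, 263, 269, 255, 218, 175, 142, 137, 148, 151, 154, 156]
67 [145, 144, 144, 146, 146, 145, 147, 146, 142, 141, 149, 161, 201, 244, 260, 231, 214, 248, 292, 290, 255, 202, 162, 134, 134, 145, 148, 150]
70 [200, 195, 191, 194, 199, 207, 207, 214, 218, 216, 216, 238, 268, 280, 273, 261, 258, 269, 286, 281, 240, 193, 158, 163, 177, 196, 204, 214]
73 [354, 350, 351, 351, 358, 358, 355, 355, 362, 364, 350, 331, 321, 318, 284, 243, 230, 264, 285, 271, 243, 236, 258, 297, 334, 360, 366, 366]
top6 block z30
60 [165, 160, 155, 155, 157, 162, 
[... 4315 characters left out ...]
8, 393, 370, 338, 319, 314, 327, 354, 382, 409, 429, 437, 443, 443, 446, 448, 449]
pointer z26 now
-165.0
40 [310, 319, 326, 330, 331, 330, 327, 321, 314, 304, 296, 288, 286, 288, 293, 301, 305, 307, 309, 311, 312, 312, 313]
46 [421, 432, 441, 446, 449, 441, 427, 403, 371, 345, 319, 311, 320, 340, 370, 395, 414, 431, 436, 441, 440, 441, 443]
50 [465, 467, 468, 468, 463, 457, 441, 420, 394, 362, 341, 332, 342, 366, 396, 428, 446, 460, 466, 466, 468, 468, 468]
53 [471, 470, 466, 464, 459, 449, 437, 413, 390, 362, 342, 336, 349, 376, 407, 432, 456, 465, 471, 470, 468, 467, 467]
56 [465, 458, 450, 436, 426, 409, 393, 375, 355, 339, 321, 315, 330, 355, 394, 422, 450, 463, 467, 467, 461, 459, 458]
```

Call:
carry_out(moves=[[[0,-1,0,0],[0,-2,0,0],[0,-2.8,0,0],[0,-2.8,0,0],[0,-2.8,0,0],[0,-2.8,0,0],[0,-2.8,0,0],[0,-2.8,0,0]]])

```text
clock: 19.9
eef_pos: [0.4692, -0.2241, 0.0377]
orientation: [[0.001, 0.307, 0.952], [0.002, 0.952, -0.307], [-1.0, 0.002, 0.0]]
contact_force: [2.1, 6.6, 0.0]
grip_width: 0.0115
```

```bash
python3 - <<'E'
from h import *
to(480.6,-188.9,38,72.1)
yd=np.array([.3073,.9516]); xd=np.array([.9516,-.3073]); c=np.array([522.2,-60.6])
ys=np.arange(-168,-142,.5)
for n,off in (('top',(0,0)),('scene',(2.7,0))):
    im=np.mean([viewer.snapshot(n)[0].astype(np.float32) for _ in range(3)],0); cv2.imwrite(f'pics/{n}7.png',im.astype(np.uint8)); g=im.sum(2)
    def prof(x,z):
        P=np.array([(c+off+x*xd+y*yd) for y in ys]); uv=proj(n,np.c_[P/1e3,np.full(len(P),z/1e3)]).astype(np.float32)
        return cv2.remap(g,uv[:,0].reshape(1,-1),uv[:,1].reshape(1,-1),cv2.INTER_CUBIC)[0]
    for x in (46,50,53):
        p=prof(x,26); k=(ys>-162)&(ys<-150); print(n,'pointer',x,ys[k][np.argmin(p[k])],int(p[k].min()))
    for x in (62,64,67):
        p=prof(x,30); k=(ys>-158.5)&(ys<-154); print(n,'mark',x,ys[k][np.argmin(p[k])])
im=cv2.imread('pics/scene7.png'); A=cv2.resize(im[150:270,210:330],None,fx=3.3,fy=5)
t=cv2.imread('pics/top7.png'); B=cv2.resize(np.clip((t[247:282,393:423].astype(float)-40)*1.6,0,255).astype(np.uint8),(400,600)); cv2.imwrite('pics/s7.png',np.hstack([A[:, :396],B]))
E
```

```text
at [ 469.2 -224.1   37.7] ang 72.13 tilt 0.12 F [2.1 6.6 0. ] w 11.5 t 19.9 q [ 0.84  0.73 -0.63  1.97  0.68  0.67  1.04]
move [-0.2 37.   0.1] turn 0.03
top pointer 46 -154.5 306
top pointer 50 -153.0 304
top pointer 53 -155.5 292
top mark 62 -155.5
top mark 64 -156.5
top mark 67 -156.0
scene pointer 46 -156.5 309
scene pointer 50 -156.5 322
scene pointer 53 -156.5 324
scene mark 62 -155.0
scene mark 64 -154.5
scene mark 67 -156.5
```

View pics/s7.png

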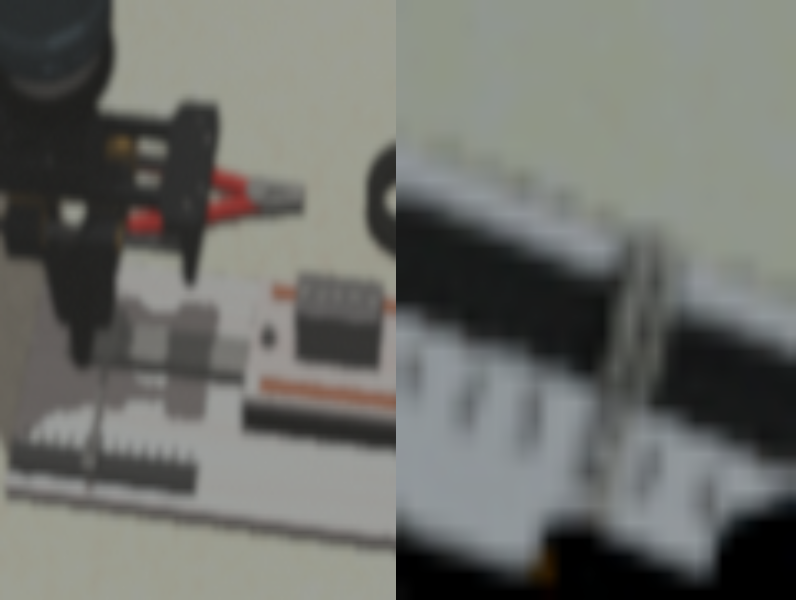

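Call:
carry_out(moves=[[[0,0,0,0],[0,0,0,0],[0,0,0,0],[0,0,0,0],[0,0,0,0]]])

```text
clock: 20.7
eef_pos: [0.4691, -0.2241, 0.0377]
orientation: [[0.001, 0.307, 0.952], [0.002, 0.952, -0.307], [-1.0, 0.002, 0.0]]
contact_force: [2.4, 7.1, 1.7]
grip_width: 0.0118
```

```bash
python3 -c "
from h import *
to(469.2,-224.1,37.7,72.1)
close_job()"
```

```text
at [ 469.1 -224.1   37.7] ang 72.14 tilt 0.12 F [2.4 7.1 1.7] w 11.8 t 20.7 q [ 0.84  0.73 -0.63  1.97  0.68  0.67  1.04]
move [ 0.  -0.   0.1] turn 0.04
the job is handed in; nothing more can be done
```

I set the backplate down over both pins and let it go. Then I gripped the slide's handle at 40 N, pulled it out about 37 mm, and handed the job in at 20.7 s, still holding it.

**Plate:** after release the scene camera put its top at 35.6 mm, against 36 mm expected. The tilt fit was within 0.022. The same fit from the top camera gave slopes of about 0.1, but the gripper hid most of the plate there, so I disregarded it. Wrist forces while lowering stayed at a few newtons.

**Slide:** with the slide held, both cameras put the pointer within about 1 mm of the marker line. The top camera has it slightly short of the line, judged from its clean earlier reading plus the measured travel. The scene camera has it slightly past. The last top-camera pointer reading was noisy, scattering by about 2.5 mm. The arm was still, with about 7 N of spring pull at the wrist.

**Other things:** the marker block read the same before and after the pull. I saw nothing else on the bench disturbed, but I did not re-measure the other items at the end.

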